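# Load a tube into the tacking fixture

### The job

Get the tube ready for tack welding: roll it along the two fixture rails, without lifting it off them, until it drops into the V notches, and then push it endways against the red end stop. Only then push the green plug fully home into the tube's open end, and last swing the clamp arm down onto the tube. Leave the larger blue plug and everything else on the bench where it is.

Things in the scene. Friction and masses are not known exactly. Their poses are not given: they have to be found in the camera images.
- fixture: Fixed tacking fixture: blue base plate (275 x 245 x 10 mm) with two yellow rails parallel to its x axis, a V notch in each, a red end stop and a clamp. Origin: on the table, midway between the rails, below the bottom of the V; x points away from the robot (before its yaw), z up.
- rails (a point): Point midway between the rails, at their top height, at x = -100, z = 60 mm of the fixture. Rails: 14 mm thick, centred at y = -75 and +75 mm, level tops 60 mm above the table from x = -165 to -24, with 8 mm high lips at the near end (x = -175 to -165); 136 mm free between the rails.
- v_seat (a point): Where the tube's axis lies when seated in the V: fixture x = 0, y = 0, z = 78.4 mm. The 45 degree V faces go from x = -24, z = 60 down to x = 0, z = 36 and up to x = 34, z = 70 mm, where the rails end. Beyond stands the clamp post: x = 53 to 83, y within 22, up to z = 130 mm.
- stop_face (a point): Point on the face of the red end stop, at x = 0, y = +135, z = 78.4 mm of the fixture; the face looks to the fixture's -y. The stop plate is 70 mm wide (x = -35 to 35), 12 mm thick and 90 mm high.
- tube: Loose round aluminium tube, outside diameter 60, bore 54, length 240 mm, about 0.55 kg, open at both ends. Origin in the middle of its axis; its y axis runs along the tube (towards the stop end); x and z turn as it rolls. At the start it lies across the rails on their level part, a little askew (axis 90 mm above the table).
- tube_mouth (a point): Centre of the tube's -y end: the open end which takes the plug.
- tube_far_end (a point): Centre of the tube's +y end, the one that goes against the stop.
- plug: Loose green plug, black handle, 0.13 kg, lying with its axis (y) level. Origin: on the axis, at the shoulder face, 25.5 mm above the table. Round spigot, diameter 51, 45 mm long (last 9 mm tapering to 41), points to +y; square flange 51 x 51 mm runs from y = 0 to -8, square handle 18 x 18 mm from y = -8 to -60. Fully home, the flange bears on the tube's end.
- plug_handle (a point): Grip point of the plug: on its axis, 34 mm behind the shoulder face, the middle of the 18 mm square handle.
- clamp (a joint): Angle of the clamp arm (rad): 0 = level, its rubber pad resting on top of a tube lying in the V; about 1.45 = standing up, open. Stiff: it stays where it is left, about 2 N at the grip moves it.
- clamp_hinge (a point): Hinge of the clamp, axis along the fixture's y, at x = +62, y = 0, z = 118.4 mm of the fixture. At angle 0 the arm (16 wide, 12 mm thick) reaches from the hinge to the fixture's -x; it opens upward.
- clamp_grip (a point): Middle of the red grip at the end of the clamp arm, 117.5 mm from the hinge; the grip is 45 mm long, 20 wide, 16 mm thick.
- big_plug: Bystander: larger plug of the same shape in blue, spigot diameter 66 mm, too big for this tube. Origin as for the plug, 33 mm above the table.
- brush: Bystander: brush lying on the left.
- spray_can: Bystander: spray can, diameter 66, 190 mm high, at the back left.
- hoop: Bystander: flat steel hoop, diameter 120, 32 mm high, at the back right.
- hammer: Bystander: hammer lying on the left.
- magnet_square: Bystander: red triangular welding square, 16 mm thick, about 110 mm sides, at the back right.
- tape_measure: Bystander: yellow tape measure, 65 x 40 x 62 mm, on the right.
There are look-alikes about, which are no part of the job. Leave any orange or turquoise look-alike of the tube alone. Several things have the shape of the plug; the one meant has the colours described above.

How it is judged:
By the outcome, as a careful person would: the job done as asked, in the order asked, and still so for the second after the job is handed in, with the robot touching nothing.
It also fails if it takes over 72 s, if anything falls off the work surface, if the arm or the gripper's body presses on something with over 40 N, if the wrist force passes 120 N, or if a joint passes its speed limit or range.

### The arm

A 6-joint arm with a two-finger parallel gripper is mounted at the origin on the work surface. World frame = base frame: x ahead of the robot, y to its left, z up, the work surface at z = 0. Lengths are in m, angles in degrees, forces in N, time in s.
With the tool pointing down it reaches from about 0.35 to 0.875 m from the base axis. Payload 4.2 kg.
Tool frame: the origin (TCP) lies at the very end of the fingers, on their centre line; the grasp point (between the pads) lies 19 mm behind it; z points along the fingers, y is the line along which they close (so a half turn about z gives the same grasp; the last joint's range is limited). The gripper opens to 87 mm and grips with 3 to 60 N. Pads are 19 mm wide; open, the fingers measure 117 mm over their backs; the gripper's body (75 mm by 190 mm) begins 51 mm behind the grasp point.
Start: joints at [89.76, 22.042, 0.453, 0, -68.411, -14.817], TCP at [0.162, 0.604, 0.223] pointing down, gripper open.
Joint ranges: [-179.83, 179.83], [-69.29, 118.12], [-61.27, 80.66], [-181.25, 117.63], [-171.15, -9.14], [-177.46, 177.46]. Speed limits (degrees/s): [159.86, 159.86, 180, 180, 180, 180].

### API

Orientations are given as a 3x3 rotation matrix whose columns are the frame's x, y, z axes.
In Python, from station import r gives the robot as it stands.
- The arm moves only by the tool jog_arm, never from a script. Its argument "plan" is text: rows parted by semicolons, each of 7 numbers parted by spaces: the shift along the tool's x, y, z normalised to -1 to 1, where 1 is 0.025 m, then the turn, a rotation vector about the tool's x, y, z normalised to -1 to 1, where 1 is 8 degrees, then the closure, from -1 (fully open) to 1 (shut). A call has exactly 10 rows; each row shifts and turns the commanded pose from where the row before left it, along the tool's axes as they then stand; what a row does not reach is not made up. A row lasts 1/10 s, in which the tool goes at most 50 mm and 8.59 degrees, less where a joint would pass 70% of its speed; a pose out of reach is approached as far as the arm can. A call with a number of a shift or a turn outside -1 to 1 is refused whole. A call with a gripper value outside its range is refused whole. The fingers move at their own pace and stop on an object; the grip force is fixed at half the most. Time passes only in rows, so rows that do not move let the fingers close, or fill a call up. It gives the time, the measured TCP pose, the force, the opening and the grip force at its end, in the units of the state.
- r.sense(): the state, without advancing time (a new reading comes with each control period).
- r.capture(name): name is "side" or "top"; returns (picture, depth): 480x640x3 uint8, red, green, blue; 480x640 float32, m along the optical axis (not along the pixel's ray), 0 where there is no reading.
- r.get_calibration(name): a dict with "mtx" (3x3 intrinsics, pixels), "distortion" ([k1, k2, p1, p2, k3] as OpenCV has them; the pictures are not rectified), "extrinsics" (4x4, takes a point from camera to world coordinates). Camera axes: x right, y up, looking along -z (the intrinsics and any distortion apply to the point x, -y, -z); pixel columns grow to the right and rows downward; lengths in m; the calibration is good to about 2 mm. A picture is of the moment at which its call begins. get_calibration takes no time and is no camera call.
- r.finish_job(): hands the job in; it is judged then, once.
The state is a dict: "time_s": time; "joints": joint angles; "joint_velocities": joint speeds; "effort": joint torques, N m; "tcp_pos": TCP position; "ee_rot": TCP orientation; "wrist_force": force on the tool from outside, world axes, zero at the start; "moment": the same for the moment, N m; "gripper_width": opening from 0.0 (shut) to 1.0 (fully open); "gripper_force": force on a finger pad.
Only numpy, scipy, OpenCV 4.12 (cv2) and the standard library are available. Lean on these libraries where they do the work, as an engineer would, in place of code of your own. Each camera call takes 0.05 s, during which the arm holds its last target. There are 200 camera calls.

## Working session

There is one attempt and no reset: what is moved stays moved. The work goes in short steps, Python scripts to look and compute and a tool call to move; the robot and the scene stay as the last step left them, time stands still between calls to the robot, and variables do not carry over. Pictures are saved under pics/ and viewed, at most 10 in all, crops included, and the job is handed in when it is done.

Besides the shell and the picture viewer there is one more tool, called after "Call:" as a command line: name --argument value ..., lists and objects as JSON in quotes. jog_arm: Moves the arm, as the interface text tells. Scaled input: -1 to 1 covers 0.025 m each way for a shift and 8 degrees each way for a turn. Its arguments: {"type":"object","properties":{"plan":{"type":"string"}},"required":["plan"]}

```bash
ls; mkdir -p pics; cat > h.py <<'E'
import numpy as np, cv2
from station import r
def cloud(name):
    img,d=r.capture(name); c=r.get_calibration(name)
    K=np.array(c['mtx'],float);D=np.array(c['distortion'],float);T=np.array(c['extrinsics'],float)
    v,u=np.mgrid[0:480,0:640]
    p=cv2.undistortPoints(np.stack([u,v],-1).reshape(-1,1,2).astype(float),K,D).reshape(480,640,2)
    P=np.stack([p[...,0]*d,-p[...,1]*d,-d],-1)
    W=P@T[:3,:3].T+T[:3,3]; W[d==0]=np.nan
    return img,W
def save(img,n): cv2.imwrite('pics/'+n,img[...,::-1])
E
python3 - <<'E'
from h import *
for n in('top','side'):
    i,W=cloud(n); save(i,n+'0.png'); np.savez(n+'0.npz',i=i,W=W)
    print(n,r.get_calibration(n)['extrinsics'])
s=r.sense();print(s)
E
```

```text
pics
top [[ 1.85515073e-02  9.98219171e-01 -5.66950462e-02  4.09713400e-01]
 [-9.99826587e-01  1.84295186e-02 -2.67380413e-03 -1.58730513e-03]
 [-1.62418014e-03  5.67348177e-02  9.98387962e-01  1.61574248e+00]
 [ 0.00000000e+00  0.00000000e+00  0.00000000e+00  1.00000000e+00]]
side [[ 0.90616154  0.23070041 -0.35446944 -0.05558364]
 [-0.42224611  0.54119498 -0.72719751 -1.15575801]
 [ 0.02407232  0.80863176  0.58782243  1.01243395]
 [ 0.          0.          0.          1.        ]]
{'time_s': 0.1, 'joints': array([ 8.97582176e+01,  2.20878830e+01,  3.88278362e-01, -2.47170617e-02,
       -6.84121432e+01, -1.48190732e+01]), 'joint_velocities': array([ 0.04503129, -0.13632046,  0.2850778 ,  0.11369193, -0.11016172,
        0.06573003]), 'effort': array([-1.18272787e-04, -3.91687059e+01,  1.87935573e+01,  4.23188433e+00,
        1.34666057e-02, -6.84781571e-05]), 'tcp_pos': array([0.16222319, 0.6030252 , 0.22155904]), 'ee_rot': array([[ 9.65609048e-01, -2.59998075e-01, -4.09360345e-04],
       [-2.59998374e-01, -9.65607088e-01, -1.94862327e-03],
       [ 1.11357050e-04,  1.98804129e-03, -9.99998018e-01]]), 'wrist_force': array([ 0.06783573, -0.01183854,  0.12616725]), 'moment': array([-2.48047698e-06, -3.02245211e-02,  8.47504023e-03]), 'gripper_force': 0.0, 'gripper_width': 0.9996510100139954}
```

View pics/top0.png

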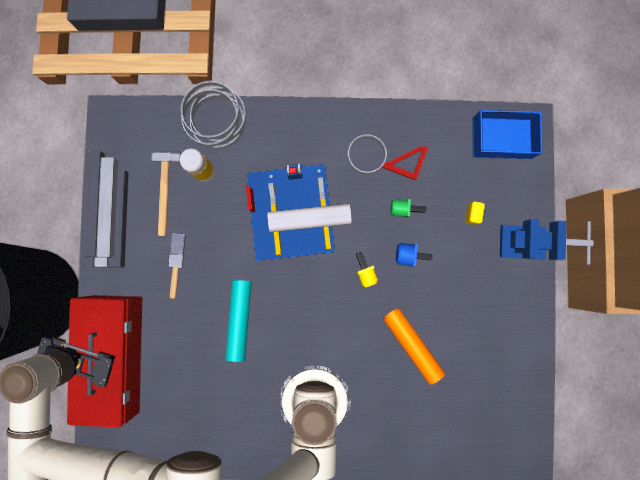

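View pics/side0.png

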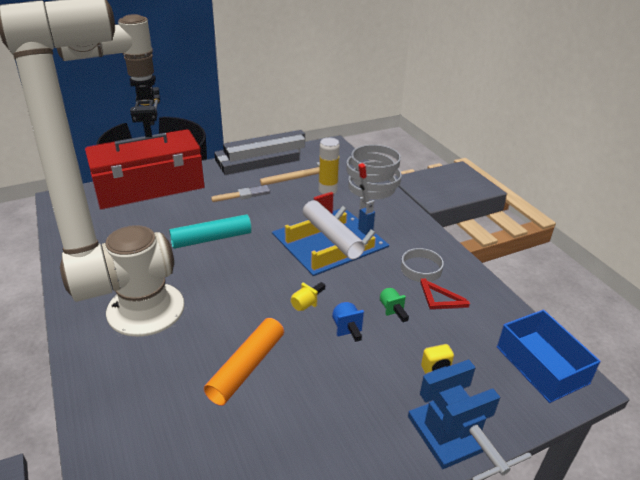

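The top view shows the white tube from (268,219) to (350,213) across the fixture. The red stop is at (250,198), the upright clamp at (293,170), and the green plug at (401,208) with its handle towards (425,209). The side view agrees: the clamp stands open at (363,190) and the green plug is at (392,300).

```bash
cat > m.py <<'E'
from h import *
def hsv(i): return cv2.cvtColor(i,cv2.COLOR_RGB2HSV)
def sel(i,W,lo,hi,box,z):
    m=cv2.inRange(hsv(i),lo,hi)>0
    x0,x1,y0,y1=box
    return m&(W[...,0]>x0)&(W[...,0]<x1)&(W[...,1]>y0)&(W[...,1]<y1)&(W[...,2]>z[0])&(W[...,2]<z[1])
if __name__=='__main__':
  for n in('top','side'):
    f=np.load(n+'0.npz');i,W=f['i'],f['W']
    fb=(.3,.8,-.2,.25)
    print('==',n)
    b=W[sel(i,W,(100,120,50),(125,255,255),fb,(-.01,.025))]
    q=cv2.minAreaRect(b[:,:2].astype(np.float32));print('plate',q,np.median(b[:,2]))
    y=sel(i,W,(20,120,80),(32,255,255),(.35,.75,-.12,.16),(.05,.075))
    nl,lab=cv2.connectedComponents(y.astype(np.uint8))
    for k in range(1,nl):
        P=W[lab==k]
        if len(P)>15:
            print('rail',len(P),P.mean(0),'x',P[:,0].min(),P[:,0].max(),'fit',np.polyfit(P[:,0],P[:,1],1))
    R=W[sel(i,W,(0,120,50),(8,255,255),(.45,.8,.08,.25),(.02,.12))]
    if len(R): print('stop',len(R),R.min(0),R.max(0),cv2.minAreaRect(R[:,:2].astype(np.float32)))
    R=W[sel(i,W,(0,120,50),(8,255,255),(.5,.85,-.1,.08),(.1,.35))]
    if len(R): print('grip',len(R),R.mean(0),R.min(0),R.max(0))
    t=sel(i,W,(0,0,90),(179,60,255),(.4,.75,-.18,.16),(.095,.13))
    P=W[t]; c=P.mean(0); w,V=np.linalg.eigh(np.cov(P[:,:2].T)); a=V[:,1]*np.sign(V[1,1]); nrm=np.array([a[1],-a[0]])
    s=(P[:,:2]-c[:2])@a; e=(P[:,:2]-c[:2])@nrm
    A=np.c_[e,P[:,2],np.ones(len(e))]; sol=np.linalg.lstsq(A,e**2+P[:,2]**2,rcond=None)[0]
    print('tube',len(P),'axis',a,'c',c[:2]+nrm*sol[0]/2,'zc',sol[1]/2,'R',np.sqrt(sol[2]+sol[0]**2/4+sol[1]**2/4),'s',s.min(),s.max(),'ztop',P[:,2].max())
    g=sel(i,W,(45,100,40),(80,255,255),(.45,.8,-.4,-.15),(.005,.08)); P=W[g]
    print('green',len(P),P.min(0),P.max(0),cv2.minAreaRect(P[:,:2].astype(np.float32)))
    c=P.mean(0)
    hm=(hsv(i)[...,2]<45)&(np.hypot(W[...,0]-c[0],W[...,1]-c[1])<.12)&(W[...,2]>.022)&(W[...,2]<.05)
    P=W[hm];print('handle',len(P),P.mean(0),cv2.minAreaRect(P[:,:2].astype(np.float32)) if len(P) else '')
E
python3 m.py
```

```text
== top
plate ((0.5765106678009033, 0.08677513897418976), (0.27703770995140076, 0.2458694577217102), 7.559986114501953) 0.007944343745807436
rail 30 [ 0.6015834  -0.01444542  0.0572998 ] x 0.592236917366463 0.6111320320597375 fit [ 0.14367411 -0.10087738]
rail 34 [0.58321435 0.13395905 0.05929799] x 0.5719268202883867 0.5935301407138347 fit [-0.06503055  0.1718858 ]
rail 103 [ 0.49596002 -0.02818388  0.05964072] x 0.4637741315379686 0.5298397560453919 fit [ 0.12669733 -0.09102069]
rail 110 [0.47738126 0.11980322 0.05953567] x 0.4432253568876613 0.5125729955639957 fit [0.12573994 0.05977733]
stop 133 [0.57300668 0.19402302 0.02123872] [0.6392267  0.21419849 0.09383074] ((0.6062424778938293, 0.20377661287784576), (0.06734909117221832, 0.012059688568115234), 7.973043918609619)
grip 37 [0.66027713 0.06961729 0.25272445] [0.65374939 0.06164185 0.24793761] [0.66654369 0.07764574 0.25802358]
tube 1651 axis [-0.09907992  0.99507948] c [0.59477128 0.02912678] zc 0.1044049067868658 R 0.05066056623689176 s -0.12037111204071685 0.11949807764134528 ztop 0.129376340498927
green 318 [ 0.56647849 -0.
[... 818 characters left out ...]
(0.07152073085308075, 0.018712235614657402), 7.394636631011963)
grip 82 [0.66356245 0.06409015 0.23758323] [0.65101529 0.05591523 0.21016663] [0.67466483 0.0788012  0.25783496]
tube 1156 axis [0.02846561 0.99959477] c [0.60807214 0.01990454] zc 0.0485203932377911 R 0.0935005419699139 s -0.12077118407009307 0.1270824210271252 ztop 0.1299135863390406
green 410 [ 0.56628436 -0.29138929  0.00600199] [ 0.62230591 -0.22477276  0.05488656] ((0.590152382850647, -0.25675156712532043), (0.05677345395088196, 0.06493724137544632), 13.399360656738281)
handle 91 [ 0.58912363 -0.30836417  0.03051147] ((0.5906911492347717, -0.3066120445728302), (0.05222717672586441, 0.018662629649043083), 87.88561248779297)
```

Call:
jog_arm --plan "0 0 0 0 0 -0.95 -1;0 0 0 0 0 -0.95 -1;0 0 0 0 0 -0.9 -1;0.46 0.96 0 0 0 0 -1;0.46 0.96 0 0 0 0 -1;0.46 0.96 0 0 0 0 -1;0.46 0.96 0 0 0 0 -1;0.46 0.96 0 0 0 0 -1;0.46 0.96 0 0 0 0 -1;0.46 0.96 0 0 0 0 -1"

```text
time_s: 1.1
tcp_pos: [0.264, 0.4459, 0.2221]
ee_rot: [[0.992, 0.128, -0.0], [0.128, -0.992, -0.001], [-0.0, 0.001, -1.0]]
wrist_force: [0.2, 1.0, 0.5]
gripper_width: 1.003
gripper_force: 0.0
```

```bash
cat > fx.py <<'E'
from m import *
from scipy.optimize import least_squares
O=np.array([.6265,.062]);th=np.radians(7.35)
F=np.array([[np.cos(th),-np.sin(th)],[np.sin(th),np.cos(th)]])
def tof(P): return np.c_[(P[:,:2]-O)@F,P[:,2]]*1000
def tcp():
    s=r.sense();R=s['ee_rot'];p=s['tcp_pos']
    print('t',round(s['time_s'],2),'TCP fixture mm',tof(p[None])[0].round(1),'yaw err deg',round(np.degrees(np.arctan2(R[1,0],R[0,0]))-7.35,2),'toolz',R[:,2].round(3),'F',s['wrist_force'].round(1),'w',round(s['gripper_width'],3),'gf',round(float(s['gripper_force']),1),'j',s['joints'].round(0))
def tube(i,W):
    P=W[sel(i,W,(0,0,90),(179,60,255),(.4,.75,-.18,.18),(.08,.13))]; P=tof(P)
    P=P[(abs(P[:,0])<90)&(P[:,0]<38)]
    f=lambda q:np.hypot((P[:,0]-q[0]-q[1]*P[:,1])*np.cos(np.arctan(q[1])),P[:,2]-q[2])-30
    q=least_squares(f,[-20,0,85],loss='soft_l1',f_scale=1.5).x
    k=abs(f(q))<4; y=P[k,1]
    print('tube: x at y=0 %.1f slope %.3f zc %.1f y %.1f..%.1f n %d'%(q[0],q[1],q[2],*np.percentile(y,[.3,99.7]),k.sum()))
def plug(i,W):
    P=tof(W[sel(i,W,(45,100,40),(80,255,255),(.45,.8,-.4,.0),(.005,.3))]); print('green fix min',P.min(0).round(1),'max',P.max(0).round(1))
E
python3 - <<'E'
from fx import *
tcp()
for n in('top','side'):
    f=np.load(n+'0.npz'); tube(f['i'],f['W']);plug(f['i'],f['W'])
E
```

```text
t 1.1 TCP fixture mm [-310.4  427.2  222.1] yaw err deg -0.0 toolz [-0.    -0.001 -1.   ] F [0.2 1.  0.5] w 1.003 gf 0.0 j [ 77.  12. -14.  -0. -64.  20.]
tube: x at y=0 -60.9 slope -0.001 zc 140.6 y -145.6..91.0 n 596
green fix min [-102.5 -336.1    8.2] max [ -47.8 -276.8   57. ]
tube: x at y=0 -71.0 slope -0.036 zc 145.3 y -147.6..93.4 n 369
green fix min [-103.4 -345.2    6. ] max [ -46.5 -279.6   54.9]
```

Call:
jog_arm --plan "0.46 0.96 0 0 0 0 -1;0.46 0.96 0 0 0 0 -1;0.46 0.96 0 0 0 0 -1;0.46 0.96 0 0 0 0 -1;0.46 0.96 0 0 0 0 -1;0.46 0.96 0 0 0 0 -1;0.46 0.96 0 0 0 0 -1;0.46 0.96 0 0 0 0 -1;0.46 0.96 0 0 0 0 -1;0.46 0.96 0 0 0 0 -1"

```text
time_s: 2.1
tcp_pos: [0.4086, 0.2227, 0.2223]
ee_rot: [[0.992, 0.128, -0.001], [0.128, -0.992, -0.0], [-0.001, 0.0, -1.0]]
wrist_force: [0.6, 1.0, 0.0]
gripper_width: 1.0
gripper_force: 0.0
```

```bash
python3 - <<'E'
s=open('fx.py').read()
s=s.replace("def tube(i,W):","def tube(i,W,zc=90):").replace("P[:,2]-q[2])-30","P[:,2]-zc-q[2])-30").replace("[-20,0,85],loss","[-20,0,0],bounds=([-90,-.2,-4],[60,.2,4]),loss")
s=s.replace("    f=lambda q:np","    P=P[P[:,2]>zc+12]\n    f=lambda q:np")
open('fx.py','w').write(s)
E
python3 - <<'E'
from fx import *
tcp()
for n in('top','side'):
    f=np.load(n+'0.npz'); tube(f['i'],f['W'])
    # plug in fixture-independent terms: handle/flange
    i,W=f['i'],f['W']
    P=W[sel(i,W,(45,100,40),(80,255,255),(.45,.8,-.4,-.15),(.03,.06))]
    print('green hi',P.mean(0).round(4), P.min(0).round(4),P.max(0).round(4))
    m=(hsv(i)[...,2]<60)&(W[...,0]>.55)&(W[...,0]<.64)&(W[...,1]>-.36)&(W[...,1]<-.27)&(W[...,2]>.02)
    H=W[m]; print('black',len(H),H.mean(0).round(4),H.min(0).round(4),H.max(0).round(4),cv2.fitLine(H[:,:2].astype(np.float32),cv2.DIST_L2,0,.01,.01).ravel())
E
```

```text
t 2.1 TCP fixture mm [-195.6  187.3  222.3] yaw err deg -0.0 toolz [-0.001 -0.    -1.   ] F [0.6 1.  0. ] w 1.0 gf 0.0 j [ 49.   6. -21.  -0. -63.  49.]
tube: x at y=0 -78.5 slope 0.007 zc -2.2 y -146.1..91.0 n 854
green hi [ 0.5917 -0.2518  0.0441] [ 0.5665 -0.281   0.03  ] [ 0.6174 -0.2229  0.057 ]
black 17 [ 0.5858 -0.3058  0.0286] [ 0.581  -0.3251  0.0208] [ 0.5966 -0.2816  0.037 ] [ 0.21159463 -0.9773575   0.585786   -0.3058275 ]
tube: x at y=0 -76.2 slope 0.012 zc -1.0 y -148.8..93.2 n 462
green hi [ 0.59   -0.2594  0.0442] [ 0.5679 -0.2803  0.0303] [ 0.6223 -0.2248  0.0549]
black 146 [ 0.5905 -0.3073  0.031 ] [ 0.5805 -0.3326  0.0202] [ 0.6021 -0.2789  0.0378] [ 0.01483     0.99989     0.5905426  -0.30728027]
```

Call:
jog_arm --plan "0.235 0.86 0.5 0 0 0 -1;0.235 0.86 0.5 0 0 0 -1;0.235 0.86 0.5 0 0 0 -1;0.235 0.86 0.5 0 0 0 -1;0.235 0.86 0.5 0 0 0 -1;0.235 0.86 0.5 0 0 0 -1;0.235 0.86 0.5 0 0 0 -1;0.235 0.86 0.5 0 0 0 -1;0.235 0.86 0.5 0 0 0 -1;0.235 0.86 0.5 0 0 0 -1"

```text
time_s: 3.1
tcp_pos: [0.4941, 0.0172, 0.0968]
ee_rot: [[0.992, 0.128, -0.001], [0.128, -0.992, -0.0], [-0.001, 0.0, -1.0]]
wrist_force: [-0.3, -0.0, -0.5]
gripper_width: 0.999
gripper_force: 0.0
```

```bash
python3 - <<'E'
from fx import *
tcp()
i,W=cloud('side'); tube(i,W); save(i[150:350,200:500],'a.png')
cv2.imwrite('pics/a.png',cv2.resize(i[150:350,200:480,::-1],None,fx=2.5,fy=2.5))
E
```

```text
t 3.1 TCP fixture mm [-137.   -27.5   96.8] yaw err deg -0.01 toolz [-0.001 -0.    -1.   ] F [-0.3 -0.  -0.5] w 0.999 gf 0.0 j [ 21.  17. -27.  -0. -45.  77.]
tube: x at y=0 -75.8 slope 0.009 zc -1.0 y -147.3..58.3 n 231
```

View pics/a.png

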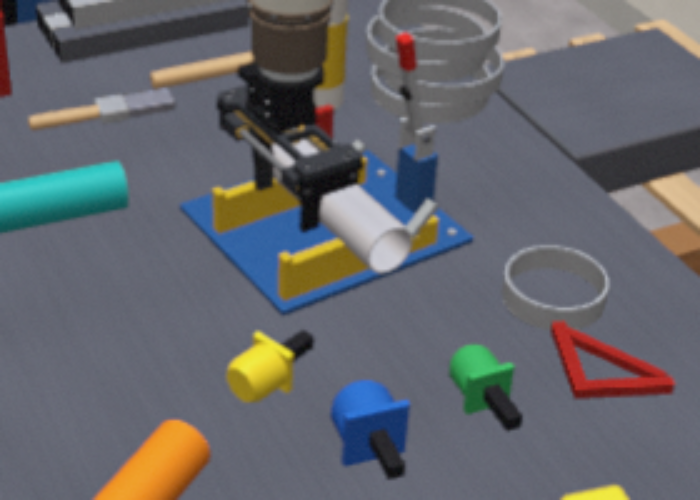

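The gripper is now behind the tube at about (290,160) in the crop. The tube still lies on the rails with its mouth at (388,248).

Call:
jog_arm --plan "0 0 0.45 0 0 0 -1;0 0 0.45 0 0 0 -1;0.2 0 0 0 0 0 -1;0.2 0 0 0 0 0 -1;0.2 0 0 0 0 0 -1;0.2 0 0 0 0 0 -1;0.2 0 0 0 0 0 -1;0.2 0 0 0 0 0 -1;0.2 0 0 0 0 0 -1;0.2 0 0 0 0 0 -1"

```text
time_s: 4.15
tcp_pos: [0.5337, 0.0231, 0.0752]
ee_rot: [[0.992, 0.128, -0.0], [0.128, -0.992, -0.0], [-0.0, -0.0, -1.0]]
wrist_force: [-0.7, 0.1, -0.4]
gripper_width: 1.002
gripper_force: 0.0
```

Call:
jog_arm --plan "0.15 0 0 0 0 0 -1;0.15 0 0 0 0 0 -1;0.15 0 0 0 0 0 -1;0.15 0 0 0 0 0 -1;0.15 0 0 0 0 0 -1;0.15 0 0 0 0 0 -1;0.15 0 0 0 0 0 -1;0.15 0 0 0 0 0 -1;0.1 0 0 0 0 0 -1;0.1 0 0 0 0 0 -1"

```text
time_s: 5.15
tcp_pos: [0.5687, 0.0277, 0.075]
ee_rot: [[0.992, 0.128, -0.0], [0.128, -0.992, 0.0], [-0.0, -0.0, -1.0]]
wrist_force: [-0.0, -0.1, 0.3]
gripper_width: 1.0
gripper_force: 0.0
```

```bash
python3 - <<'E'
from fx import *
tcp()
i,W=cloud('side'); tube(i,W);tube(i,W,78.4)
i,W=cloud('top'); tube(i,W);tube(i,W,78.4)
E
```

```text
t 5.15 TCP fixture mm [-61.7 -26.6  75. ] yaw err deg -0.01 toolz [-0.  0. -1.] F [-0.  -0.1  0.3] w 1.0 gf 0.0 j [ 19.  25. -18.  -0. -47.  78.]
tube: x at y=0 -18.7 slope -0.032 zc -4.0 y -147.5..38.0 n 84
tube: x at y=0 3.4 slope 0.003 zc -0.3 y -148.7..64.0 n 359
tube: x at y=0 -13.8 slope 0.022 zc -4.0 y -144.8..92.3 n 154
tube: x at y=0 0.1 slope -0.006 zc -1.8 y -145.6..92.6 n 500
```

Call:
jog_arm --plan "0 0 -0.9 0 0 0 1;0 0 -0.9 0 0 0 1;0 0 -0.9 0 0 0 1;0.36 0.9 0 0 0 0 1;0.36 0.9 0 0 0 0 1;0.36 0.9 0 0 0 0 1;0.36 0.9 0 0 0 0 1;0.36 0.9 0 0 0 0 1;0.36 0.9 0 0 0 0 1;0.36 0.9 0 0 0 0 1"

```text
time_s: 6.25
tcp_pos: [0.6513, -0.1213, 0.1424]
ee_rot: [[0.992, 0.128, -0.0], [0.128, -0.992, 0.0], [-0.0, -0.0, -1.0]]
wrist_force: [1.4, 0.5, 0.2]
gripper_width: 0.172
gripper_force: 0.0
```

Call:
jog_arm --plan "0 0 0.7 0 0 0 1;0 0 0.7 0 0 0 1;0 0 0.75 0 0 0 1;0 -0.2 0 0 0 0 1;0 -0.2 0 0 0 0 1;0 -0.2 0 0 0 0 1;0 -0.2 0 0 0 0 1;0 -0.2 0 0 0 0 1;0 -0.2 0 0 0 0 1;0 -0.2 0 0 0 0 1"

```text
time_s: 7.25
tcp_pos: [0.6472, -0.0863, 0.0896]
ee_rot: [[0.992, 0.128, 0.001], [0.128, -0.992, -0.002], [0.001, 0.002, -1.0]]
wrist_force: [1.9, -5.6, 0.0]
gripper_width: 0.004
gripper_force: 2.7
```

```bash
python3 - <<'E'
from fx import *
tcp()
i,W=cloud('side'); tube(i,W,78.4)
i,W=cloud('top'); tube(i,W,78.4)
E
```

```text
t 7.25 TCP fixture mm [   1.5 -149.8   89.6] yaw err deg 0.02 toolz [ 0.001 -0.002 -1.   ] F [ 1.9 -5.6  0. ] w 0.004 gf 2.7 j [  7.  31.  -5.   0. -54.  91.]
tube: x at y=0 2.6 slope 0.001 zc -0.5 y -139.0..102.5 n 737
tube: x at y=0 0.3 slope 0.005 zc -2.3 y -112.3..99.6 n 166
```

Call:
jog_arm --plan "0 -0.13 0 0 0 0 1;0 -0.13 0 0 0 0 1;0 -0.13 0 0 0 0 1;0 -0.13 0 0 0 0 1;0 -0.13 0 0 0 0 1;0 -0.12 0 0 0 0 1;0 -0.12 0 0 0 0 1;0 -0.1 0 0 0 0 1;0 -0.04 0 0 0 0 1;0 0 0 0 0 0 1"

```text
time_s: 8.35
tcp_pos: [0.6439, -0.0612, 0.0895]
ee_rot: [[0.992, 0.128, 0.001], [0.128, -0.992, -0.001], [0.001, 0.001, -1.0]]
wrist_force: [1.3, -5.8, 2.1]
gripper_width: 0.004
gripper_force: 2.5
```

Call:
jog_arm --plan "0 -0.04 0 0 0 0 1;0 -0.04 0 0 0 0 1;0 -0.03 0 0 0 0 1;0 -0.03 0 0 0 0 1;0 -0.03 0 0 0 0 1;0 0 0 0 0 0 1;0 0 0 0 0 0 1;0 0 0 0 0 0 1;0 0 0 0 0 0 1;0 0 0 0 0 0 1"

```text
time_s: 9.35
tcp_pos: [0.6434, -0.0572, 0.0895]
ee_rot: [[0.992, 0.128, 0.001], [0.128, -0.992, -0.001], [0.001, 0.001, -1.0]]
wrist_force: [1.2, -6.1, 1.6]
gripper_width: 0.005
gripper_force: 2.8
```

```bash
python3 - <<'E'
from fx import *
tcp()
i,W=cloud('side'); tube(i,W,78.4)
E
```

```text
t 9.35 TCP fixture mm [   1.5 -120.3   89.5] yaw err deg -0.02 toolz [ 0.001 -0.001 -1.   ] F [ 1.2 -6.1  1.6] w 0.005 gf 2.8 j [  9.  30.  -6.   0. -53.  88.]
tube: x at y=0 2.5 slope -0.003 zc -0.5 y -113.0..119.7 n 666
```

Call:
jog_arm --plan "0 -0.04 0 0 0 0 1;0 -0.04 0 0 0 0 1;0 -0.04 0 0 0 0 1;0 -0.04 0 0 0 0 1;0 0 0 0 0 0 1;0 0 0 0 0 0 1;0 0 0 0 0 0 1;0 0 0 0 0 0 1;0 0 0 0 0 0 1;0 0 0 0 0 0 1"

```text
time_s: 10.4
tcp_pos: [0.6428, -0.0532, 0.0895]
ee_rot: [[0.992, 0.128, 0.001], [0.128, -0.992, -0.001], [0.001, 0.001, -1.0]]
wrist_force: [1.0, -4.9, 2.4]
gripper_width: 0.003
gripper_force: 2.7
```

Call:
jog_arm --plan "0 -0.04 0 0 0 0 1;0 -0.04 0 0 0 0 1;0 -0.04 0 0 0 0 1;0 0 0 0 0 0 1;0 0 0 0 0 0 1;0 0 0 0 0 0 1;0 0 0 0 0 0 1;0 0 0 0 0 0 1;0 0 0 0 0 0 1;0 0 0 0 0 0 1"

```text
time_s: 11.4
tcp_pos: [0.6424, -0.0502, 0.0895]
ee_rot: [[0.992, 0.128, 0.001], [0.128, -0.992, -0.001], [0.001, 0.001, -1.0]]
wrist_force: [0.7, -5.3, 2.1]
gripper_width: 0.009
gripper_force: 2.8
```

```bash
python3 - <<'E'
from fx import *
tcp()
i,W=cloud('side'); tube(i,W,78.4)
S=tof(W[sel(i,W,(0,120,50),(8,255,255),(.45,.8,.08,.25),(.06,.12))]);print('stop',S.min(0),S.max(0))
E
```

```text
t 11.4 TCP fixture mm [   1.5 -113.3   89.5] yaw err deg -0.02 toolz [ 0.001 -0.001 -1.   ] F [ 0.7 -5.3  2.1] w 0.009 gf 2.8 j [ 10.  30.  -6.   0. -53.  87.]
tube: x at y=0 2.0 slope -0.001 zc -0.5 y -104.7..119.9 n 650
stop [-35.26638708 133.3601481   60.13524961] [-17.50375537 148.39599202  91.39354143]
```

Call:
jog_arm --plan "0 -0.03 0 0 0 0 1;0 -0.03 0 0 0 0 1;0 -0.03 0 0 0 0 1;0 0 0 0 0 0 1;0 0 0 0 0 0 1;0 0 0 0 0 0 1;0 0 0 0 0 0 1;0 0 0 0 0 0 1;0 0 0 0 0 0 1;0 0 0 0 0 0 1"

```text
time_s: 12.45
tcp_pos: [0.6423, -0.0487, 0.0895]
ee_rot: [[0.992, 0.127, 0.001], [0.127, -0.992, -0.002], [0.001, 0.002, -1.0]]
wrist_force: [1.0, -6.9, 1.2]
gripper_width: 0.009
gripper_force: 4.0
```

Call:
jog_arm --plan "0 -0.03 0 0 0 0 1;0 -0.03 0 0 0 0 1;0 -0.03 0 0 0 0 1;0 0 0 0 0 0 1;0 0 0 0 0 0 1;0 0 0 0 0 0 1;0 0 0 0 0 0 1;0 0 0 0 0 0 1;0 0 0 0 0 0 1;0 0 0 0 0 0 1"

```text
time_s: 13.45
tcp_pos: [0.6421, -0.0486, 0.0897]
ee_rot: [[0.992, 0.127, 0.001], [0.127, -0.992, -0.005], [0.001, 0.005, -1.0]]
wrist_force: [3.9, -14.1, 1.1]
gripper_width: 0.006
gripper_force: 7.4
```

Call:
jog_arm --plan "0 0.6 0 0 0 0 1;0 0.6 0 0 0 0 0;0 0 -1 0 0 0 -1;0 0 -1 0 0 0 -1;0 0 -1 0 0 0 -1;0 0 0 0 0 1 -1;0 0 0 0 0 1 -1;0 0 0 0 0 1 -1;0 0 0 0 0 1 -1;0 0 0 0 0 1 -1"

```text
time_s: 14.45
tcp_pos: [0.645, -0.0743, 0.1634]
ee_rot: [[0.839, -0.545, -0.001], [-0.545, -0.839, 0.001], [-0.001, -0.0, -1.0]]
wrist_force: [0.0, 0.3, -0.5]
gripper_width: 0.74
gripper_force: 0.0
```

Call:
jog_arm --plan "0 0 0 0 0 1 -1;0 0 0 0 0 1 -1;0 0 0 0 0 1 -1;0 0 0 0 0 1 -1;0 0 0 0 0 1 -1;0 0 0 0 0 1 -1;0 0 0 0 0 1 -1;0 0 0 0 0 0.17 -1;0.9 0.22 0 0 0 0 -1;0.9 0.22 0 0 0 0 -1"

```text
time_s: 15.45
tcp_pos: [0.6341, -0.1192, 0.1635]
ee_rot: [[0.004, -1.0, -0.0], [-1.0, -0.004, 0.001], [-0.001, 0.0, -1.0]]
wrist_force: [0.5, 0.4, -0.9]
gripper_width: 1.0
gripper_force: 0.0
```

```bash
python3 - <<'E'
from fx import *
tcp(); print(r.sense()['tcp_pos'])
for n in('top','side'):
    i,W=cloud(n); tube(i,W,78.4)
    P=W[sel(i,W,(45,100,40),(80,255,255),(.45,.8,-.4,-.15),(.005,.06))]
    k=P[:,2]>.03;print(n,len(P),P[k].min(0).round(4),P[k].max(0).round(4),P[:,2].max())
    for y0,y1 in((-.265,-.255),(-.25,-.24),(-.24,-.23)):
        Q=P[k&(P[:,1]>y0)&(P[:,1]<y1)]; print(' slice',y0,Q[:,0].min(),Q[:,0].max())
    save(i,n+'1.png')
E
```

```text
t 15.45 TCP fixture mm [ -15.7 -180.7  163.5] yaw err deg -97.14 toolz [-0.     0.001 -1.   ] F [ 0.5  0.4 -0.9] w 1.0 gf 0.0 j [  4.  26.  -1.  -0. -62.  -3.]
[ 0.63407948 -0.11921935  0.16348013]
tube: x at y=0 0.1 slope -0.003 zc -2.2 y -102.1..119.3 n 455
top 317 [ 0.5665 -0.2807  0.0302] [ 0.6179 -0.224   0.0581] 0.058065419161122955
 slice -0.265 0.5665783271392566 0.6154958738028801
 slice -0.25 0.5692822157711522 0.6151329440119548
 slice -0.24 0.5692222231112354 0.6140598222405629
tube: x at y=0 2.2 slope -0.000 zc -0.5 y -102.9..119.4 n 611
side 416 [ 0.5675 -0.2898  0.03  ] [ 0.6197 -0.2222  0.0561] 0.056132606385679185
 slice -0.265 0.5700166896231988 0.6121952591271819
 slice -0.25 0.570965348116274 0.6148400109870467
 slice -0.24 0.5706723623198782 0.6148058020500053
```

Call:
jog_arm --plan "0.925 0.212 0 0 0 0 -1;0.925 0.212 0 0 0 0 -1;0.925 0.212 0 0 0 0 -1;0.925 0.212 0 0 0 0 -1;0.925 0.212 0 0 0 0 -1;0.925 0.212 0 0 0 0 -1;0.925 0.212 0 0 0 0 -1;0.925 0.212 0 0 0 0 -1;0 0 0.8 0 0 0 -1;0 0 0.8 0 0 0 -1"

```text
time_s: 16.55
tcp_pos: [0.5921, -0.3049, 0.1238]
ee_rot: [[0.0, -1.0, 0.002], [-1.0, -0.0, 0.0], [-0.0, -0.002, -1.0]]
wrist_force: [-0.0, -0.5, -0.5]
gripper_width: 0.998
gripper_force: 0.0
```

```bash
python3 - <<'E'
from fx import *
tcp(); print(r.sense()['tcp_pos'])
i,W=cloud('side')
cv2.imwrite('pics/b.png',cv2.resize(i[200:400,300:500,::-1],None,fx=3,fy=3))
E
```

```text
t 16.55 TCP fixture mm [ -81.1 -359.4  123.8] yaw err deg -97.34 toolz [ 0.002  0.    -1.   ] F [-0.  -0.5 -0.5] w 0.998 gf 0.0 j [-13.  30.  -1.  -0. -59.  13.]
[ 0.59207661 -0.30486698  0.12376487]
```

View pics/b.png

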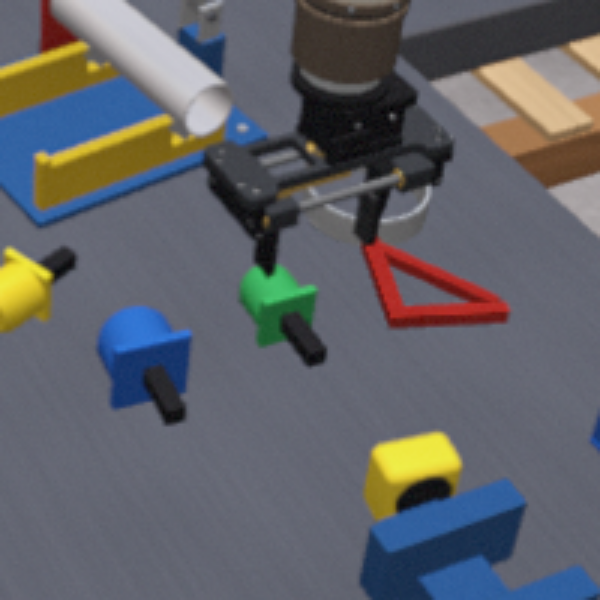

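The crop shows the gripper above the green plug's handle at (300,335). The tube lies in the notches with its mouth at (208,108). I'll half-close the fingers so they clear the red square while descending.

Call:
jog_arm --plan "0 0 0 0 0 0 0;0 0 0.2 0 0 0 0;0 0 0.7 0 0 0 0;0 0 0.8 0 0 0 0;0 0 0.8 0 0 0 0;0 0 0.8 0 0 0 0;0 0 0.8 0 0 0 0;0 0 0.4 0 0 0 0;0 0 0.12 0 0 0 0;0 0 0 0 0 0 0"

```text
time_s: 17.6
tcp_pos: [0.5923, -0.3044, 0.0088]
ee_rot: [[0.0, -1.0, 0.001], [-1.0, -0.0, -0.0], [0.0, -0.001, -1.0]]
wrist_force: [0.1, -0.3, -0.6]
gripper_width: 0.502
gripper_force: 0.0
```

Call:
jog_arm --plan "0 0 0 0 0 0 1;0 0 0 0 0 0 1;0 0 0 0 0 0 1;0 0 0 0 0 0 1;0 0 0 0 0 0 1;0 0 0 0 0 0 1;0 0 -0.3 0 0 0 1;0 0 -0.8 0 0 0 1;0 0 -0.9 0 0 0 1;0 0 -0.9 0 0 0 1"

```text
time_s: 18.6
tcp_pos: [0.5911, -0.3041, 0.0813]
ee_rot: [[-0.0, -1.0, -0.002], [-1.0, 0.0, 0.001], [-0.001, 0.002, -1.0]]
wrist_force: [-0.6, -0.8, -1.6]
gripper_width: 0.207
gripper_force: 29.5
```

```bash
python3 - <<'E'
from fx import *
tcp(); p=r.sense()['tcp_pos'];print(p)
for n in('top','side'):
    i,W=cloud(n)
    P=W[sel(i,W,(45,100,40),(80,255,255),(.45,.8,-.4,-.15),(.02,.25))]
    print(n,len(P),P.min(0).round(4)-p,P.max(0).round(4)-p)
cv2.imwrite('pics/c.png',cv2.resize(i[200:400,300:500,::-1],None,fx=3,fy=3))
E
```

```text
t 18.6 TCP fixture mm [ -82.  -358.5   81.3] yaw err deg -97.37 toolz [-0.002  0.001 -1.   ] F [-0.6 -0.8 -1.6] w 0.207 gf 29.5 j [-13.  33.  -3.  -0. -54.  13.]
[ 0.59106822 -0.30407877  0.08127656]
top 300 [-0.03046822  0.02657877 -0.01087656] [0.01803178 0.08057877 0.07952344]
side 84 [-0.07286822 -0.03732123 -0.00737656] [-0.00356822  0.04277877  0.10812344]
```

View pics/c.png

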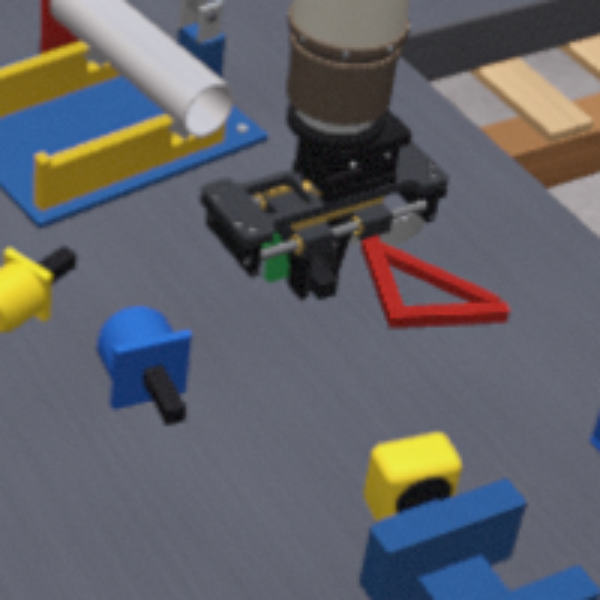

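Call:
jog_arm --plan "0 0 0 0 0 -0.92 1;-0.77 -0.415 0 0 0 0 1;-0.77 -0.415 0 0 0 0 1;-0.77 -0.415 0 0 0 0 1;-0.77 -0.415 0 0 0 0 1;-0.77 -0.415 0 0 0 0 1;-0.77 -0.415 0 0 0 0 1;-0.77 -0.415 0 0 0 0 1;-0.77 -0.415 0.4 0 0 0 1;0 0 0.4 0 0 0 1"

```text
time_s: 19.7
tcp_pos: [0.6547, -0.1384, 0.0595]
ee_rot: [[0.131, -0.991, -0.001], [-0.991, -0.131, 0.001], [-0.001, 0.001, -1.0]]
wrist_force: [-1.1, -0.3, -1.7]
gripper_width: 0.206
gripper_force: 29.5
```

```bash
python3 - <<'E'
from fx import *
tcp()
for n in('top','side'):
    i,W=cloud(n); tube(i,W,78.4)
    P=tof(W[sel(i,W,(45,100,40),(80,255,255),(.5,.8,-.4,.0),(.04,.25))])
    k=P[:,1]>-165; P=P[k]; print(n,len(P),P.min(0).round(1),P.max(0).round(1))
    q=P[P[:,2]>95]; print('top ridge x',np.median(q[:,0]) if len(q) else None,'z99',np.percentile(P[:,2],98))
cv2.imwrite('pics/d.png',cv2.resize(i[180:330,280:480,::-1],None,fx=4,fy=4))
E
```

```text
t 19.7 TCP fixture mm [   2.3 -202.4   59.5] yaw err deg -89.85 toolz [-0.001  0.001 -1.   ] F [-1.1 -0.3 -1.7] w 0.206 gf 29.5 j [  2.  34.  -4.  -0. -52.   6.]
tube: x at y=0 0.8 slope -0.013 zc -2.0 y -101.9..118.2 n 580
top 190 [ -31.4 -165.    60.9] [   9.7 -121.5  144.9]
top ridge x -4.616265304707316 z99 105.13581520913529
tube: x at y=0 2.4 slope -0.005 zc -0.6 y -102.2..119.8 n 668Traceback (most recent call last):
  File "<stdin>", line 6, in <module>
    return umr_minimum(a, axis, None, out, keepdims, initial, where)
ValueError: zero-size array to reduction operation minimum which has no identity
```

```bash
python3 - <<'E'
from fx import *
i,W=cloud('top'); 
P=tof(W[sel(i,W,(40,80,30),(85,255,255),(.5,.8,-.4,.0),(.04,.12))]); 
for a in range(-165,-120,8):
    q=P[(P[:,1]>a)&(P[:,1]<a+8)]
    if len(q): print(a,len(q),q[:,0].min().round(1),q[:,0].max().round(1),q[:,2].max().round(1))
w=W[...,0]*0; T=tof(W.reshape(-1,3)).reshape(480,640,3)
for a in range(-100,-60,10):
    q=T[(T[...,1]>a)&(T[...,1]<a+10)&(abs(T[...,0])<45)&(T[...,2]>76)]
    print('tube',a,len(q),q[:,0].min().round(1),q[:,0].max().round(1),q[:,2].max().round(1))
b,_=cloud('side')
cv2.imwrite('pics/d.png',np.hstack([cv2.resize(i[150:275,265:365,::-1],None,fx=4,fy=4),cv2.resize(b[180:305,340:440,::-1],None,fx=4,fy=4)]))
E
```

```text
-165 34 -28.6 1.9 101.5
-157 32 -27.2 2.6 103.1
-149 31 -27.6 4.0 101.0
-141 35 -26.2 5.1 104.3
-133 33 -25.4 5.4 100.7
-125 13 -24.5 10.7 94.2
tube -100 181 -34.7 44.1 410.0
tube -90 156 -34.3 44.5 409.1
tube -80 145 -44.8 44.9 436.8
tube -70 143 -44.7 43.5 447.3
```

View pics/d.png

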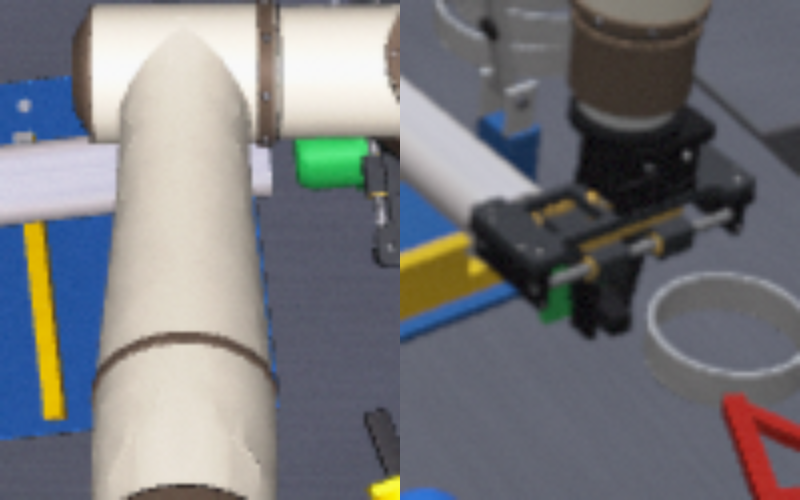

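The left half (top view) shows the green spigot at (330,162) just right of the tube mouth at (268,170). The spigot looks slightly skewed and off to the near side, so I'll fit its axis from depth before inserting.

```bash
cat >> fx.py <<'E'
def spig(n='top',lo=-165,hi=-131,N=3):
    A=[]
    for _ in range(N):
        i,W=cloud(n); A.append(tof(W[sel(i,W,(40,80,30),(85,255,255),(.5,.8,-.4,.0),(.04,.115))]))
    P=np.vstack(A);P=P[(P[:,1]>lo)&(P[:,1]<hi)]; m=(lo+hi)/2
    f=lambda q:np.hypot(P[:,0]-q[0]-q[1]*(P[:,1]-m),P[:,2]-q[2]-q[3]*(P[:,1]-m))-25.5
    o=least_squares(f,[0,0,76,0],loss='soft_l1',f_scale=1)
    print(n,'spigot x %.1f slope %.3f z %.1f zslope %.3f'%tuple(o.x),len(P),'rms',np.sqrt(np.mean(f(o.x)**2)).round(2),'z-ray top',P[:,2].max().round(1))
E
python3 - <<'E'
from fx import *
spig(); 
i,W=cloud('top'); T=tof(W.reshape(-1,3)); h=hsv(i).reshape(-1,3)
P=T[(T[:,1]>-100)&(T[:,1]<-85)&(abs(T[:,0])<36)&(T[:,2]>80)&(T[:,2]<115)]
print('tube end',len(P),P.min(0),P.max(0))
f=lambda q:np.hypot(P[:,0]-q[0],P[:,2]-q[1])-30
print(least_squares(f,[0,78],loss='soft_l1',f_scale=1).x)
E
```

```text
top spigot x -0.6 slope 0.020 z 74.5 zslope -0.009 429 rms 3.07 z-ray top 108.4
tube end 48 [-28.36592544 -99.75414484  82.3881092 ] [  7.44470827 -89.34281407 109.9335894 ]
[ 2.4834472  77.01075333]
```

Call:
jog_arm --plan "0 -0.06 -0.09 0 0 0 1;-0.15 0 0 0 0 0 1;-0.15 0 0 0 0 0 1;-0.15 0 0 0 0 0 1;-0.15 0 0 0 0 0 1;-0.15 0 0 0 0 0 1;-0.15 0 0 0 0 0 1;-0.15 0 0 0 0 0 1;-0.1 0 0 0 0 0 1;0 0 0 0 0 0 1"

```text
time_s: 21.1
tcp_pos: [0.6521, -0.1119, 0.0631]
ee_rot: [[0.128, -0.992, -0.0], [-0.992, -0.128, 0.0], [-0.0, 0.0, -1.0]]
wrist_force: [-0.5, -0.6, -0.4]
gripper_width: 0.206
gripper_force: 29.5
```

```bash
python3 - <<'E'
from fx import *
tcp(); print(r.sense()['moment'].round(2)); spig('top',-140,-110); i,W=cloud('top');tube(i,W,78.4)
E
```

```text
t 21.1 TCP fixture mm [   3.2 -175.7   63.1] yaw err deg -89.98 toolz [-0.  0. -1.] F [-0.5 -0.6 -0.4] w 0.206 gf 29.5 j [  4.  33.  -5.  -0. -52.   3.]
[ 0.01 -0.08  0.01]
top spigot x 1.6 slope 0.022 z 77.6 zslope -0.005 332 rms 2.91 z-ray top 111.6
tube: x at y=0 0.5 slope -0.005 zc -2.0 y -101.1..119.7 n 469
```

Call:
jog_arm --plan "0 0 0.03 0 0 0 1;-0.1 0 0 0 0 0 1;-0.1 0 0 0 0 0 1;-0.1 0 0 0 0 0 1;-0.1 0 0 0 0 0 1;-0.1 0 0 0 0 0 1;-0.1 0 0 0 0 0 1;-0.1 0 0 0 0 0 1;-0.1 0 0 0 0 0 1;0 0 0 0 0 0 1"

```text
time_s: 22.3
tcp_pos: [0.6496, -0.0921, 0.0623]
ee_rot: [[0.128, -0.992, 0.0], [-0.992, -0.128, 0.0], [-0.0, -0.0, -1.0]]
wrist_force: [0.4, 0.9, -1.0]
gripper_width: 0.211
gripper_force: 29.5
```

```bash
python3 - <<'E'
from fx import *
tcp(); print(r.sense()['moment'].round(2))
E
```

```text
t 22.3 TCP fixture mm [   3.2 -155.8   62.3] yaw err deg -89.99 toolz [ 0.  0. -1.] F [ 0.4  0.9 -1. ] w 0.211 gf 29.5 j [  6.  33.  -6.  -0. -51.   1.]
[ 0.02 -0.08  0.02]
```

No force, and the spigot is about 25 mm in. I'll keep pushing.

Call:
jog_arm --plan "-0.1 0 0 0 0 0 1;-0.1 0 0 0 0 0 1;-0.1 0 0 0 0 0 1;-0.1 0 0 0 0 0 1;-0.06 0 0 0 0 0 1;-0.06 0 0 0 0 0 1;-0.06 0 0 0 0 0 1;0 0 0 0 0 0 1;0 0 0 0 0 0 1;0 0 0 0 0 0 1"

```text
time_s: 23.3
tcp_pos: [0.6477, -0.0781, 0.0623]
ee_rot: [[0.128, -0.992, -0.0], [-0.992, -0.128, -0.0], [0.0, 0.0, -1.0]]
wrist_force: [0.1, -0.2, -0.8]
gripper_width: 0.204
gripper_force: 29.5
```

```bash
python3 - <<'E'
from fx import *
tcp(); print(r.sense()['moment'].round(2))
for n in('top','side'): i,W=cloud(n);tube(i,W,78.4)
E
```

```text
t 23.3 TCP fixture mm [   3.1 -141.7   62.3] yaw err deg -90.01 toolz [-0. -0. -1.] F [ 0.1 -0.2 -0.8] w 0.204 gf 29.5 j [  7.  33.  -6.   0. -51.   0.]
[ 0.05 -0.09  0.  ]
tube: x at y=0 0.4 slope -0.006 zc -2.0 y -101.7..120.2 n 337
tube: x at y=0 2.7 slope -0.014 zc -0.4 y -33.0..121.3 n 425
```

Call:
jog_arm --plan "-0.04 0 0 0 0 0 1;-0.04 0 0 0 0 0 1;-0.04 0 0 0 0 0 1;-0.04 0 0 0 0 0 1;-0.04 0 0 0 0 0 1;0 0 0 0 0 0 1;0 0 0 0 0 0 1;0 0 0 0 0 0 1;0 0 0 0 0 0 1;0 0 0 0 0 0 1"

```text
time_s: 24.4
tcp_pos: [0.6477, -0.0746, 0.0625]
ee_rot: [[0.128, -0.992, 0.001], [-0.992, -0.128, -0.002], [0.002, -0.001, -1.0]]
wrist_force: [2.2, -6.3, -2.2]
gripper_width: 0.202
gripper_force: 29.8
```

Call:
jog_arm --plan "-0.04 0 0 0 0 0 1;-0.04 0 0 0 0 0 1;-0.04 0 0 0 0 0 1;0 0 0 0 0 0 1;0 0 0 0 0 0 1;0 0 0 0 0 0 1;0 0 0 0 0 0 1;0 0 0 0 0 0 1;0 0 0 0 0 0 1;0 0 0 0 0 0 1"

```text
time_s: 25.4
tcp_pos: [0.6475, -0.0742, 0.0629]
ee_rot: [[0.128, -0.992, 0.001], [-0.992, -0.128, -0.005], [0.005, -0.001, -1.0]]
wrist_force: [2.2, -14.1, -2.8]
gripper_width: 0.203
gripper_force: 30.0
```

```bash
python3 - <<'E'
from fx import *
tcp(); print(r.sense()['moment'].round(2))
i,_=cloud('top');b,W=cloud('side')
cv2.imwrite('pics/e.png',np.hstack([cv2.resize(i[150:275,265:365,::-1],None,fx=4,fy=4),cv2.resize(b[180:305,340:440,::-1],None,fx=4,fy=4)]))
E
```

```text
t 25.4 TCP fixture mm [   3.5 -137.7   62.9] yaw err deg -89.98 toolz [ 0.001 -0.005 -1.   ] F [  2.2 -14.1  -2.8] w 0.203 gf 30.0 j [  8.  33.  -7.   0. -51.  -1.]
[-4.02 -0.87  0.22]
```

View pics/e.png

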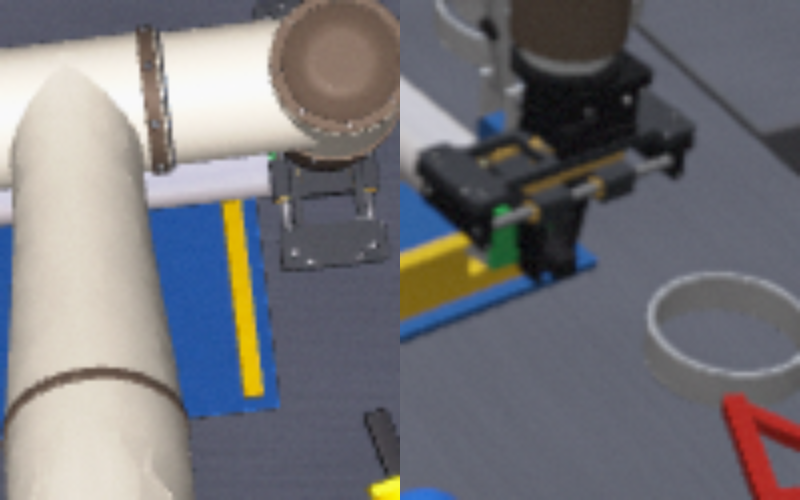

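The top half-view shows the gripper right at the tube mouth, with only a sliver of the green flange at (272,157) against the tube end. The 14 N with no travel confirms the plug is home. Next I'll release it and go to the clamp.

Call:
jog_arm --plan "0.04 0 0 0 0 0 0;0 0 0 0 0 0 -0.3;0 0 0 0 0 0 -0.5;0 0 0 0 0 0 -0.5;0 0 -1 0 0 0 -0.5;0 0 -1 0 0 0 -0.5;0 0 -1 0 0 0 -0.5;0 0 -1 0 0 0 -0.5;0 0 -1 0 0 0 -0.5;0 0 -1 0 0 0 -0.5"

```text
time_s: 26.5
tcp_pos: [0.6467, -0.0705, 0.2135]
ee_rot: [[0.129, -0.992, 0.0], [-0.992, -0.129, 0.0], [-0.0, -0.0, -1.0]]
wrist_force: [-0.5, 0.6, 0.7]
gripper_width: 0.752
gripper_force: 0.0
```

Call:
jog_arm --plan "0 0 -1 0 0 -1 0;0 0 -1 0 0 -1 0;0 0 -0.5 0 0 -1 0;0 0 0 0 0 -1 0;0 0 0 0 0 -1 0;0 0 0 0 0 -1 0;0 0 0 0 0 -1 0;0 0 0 0 0 -1 0;0 0 0 0 0 -1 0;0 0 0 0 0 -1 0"

```text
time_s: 27.5
tcp_pos: [0.6468, -0.0704, 0.2748]
ee_rot: [[0.999, -0.04, -0.0], [-0.04, -0.999, 0.0], [-0.0, -0.0, -1.0]]
wrist_force: [0.1, 0.3, 1.4]
gripper_width: 0.502
gripper_force: 0.0
```

```bash
python3 - <<'E'
from fx import *
tcp()
for n in('top','side'):
    i,W=cloud(n); tube(i,W,78.4)
    G=tof(W[sel(i,W,(45,100,40),(80,255,255),(.45,.8,-.4,.0),(.04,.2))])
    if len(G): print(n,'green',np.percentile(G,1,axis=0).round(1),np.percentile(G,99,axis=0).round(1))
    R=tof(W[sel(i,W,(0,120,50),(8,255,255),(.5,.85,-.1,.1),(.15,.35))])
    if len(R): print('grip',len(R),R.mean(0).round(1),R.min(0).round(1),R.max(0).round(1))
cv2.imwrite('pics/f.png',cv2.resize(i[130:280,300:460,::-1],None,fx=4,fy=4))
E
```

```text
t 27.5 TCP fixture mm [   3.2 -133.9  274.8] yaw err deg -9.63 toolz [-0.  0. -1.] F [0.1 0.3 1.4] w 0.502 gf 0.0 j [  8.  23.   9.  -0. -76.  80.]
tube: x at y=0 0.2 slope -0.000 zc -2.2 y -101.5..120.4 n 472
top green [ -26.1 -111.7   58.9] [   4.8 -103.2  106.5]
tube: x at y=0 2.3 slope -0.002 zc -0.6 y -103.9..119.1 n 687
side green [ -24.2 -118.2   51.9] [ 30.1 -99.4 105.3]
grip 81 [ 37.2  -2.8 237.8] [ 27.3 -14.2 210.9] [ 50.5  12.9 257.4]
```

View pics/f.png

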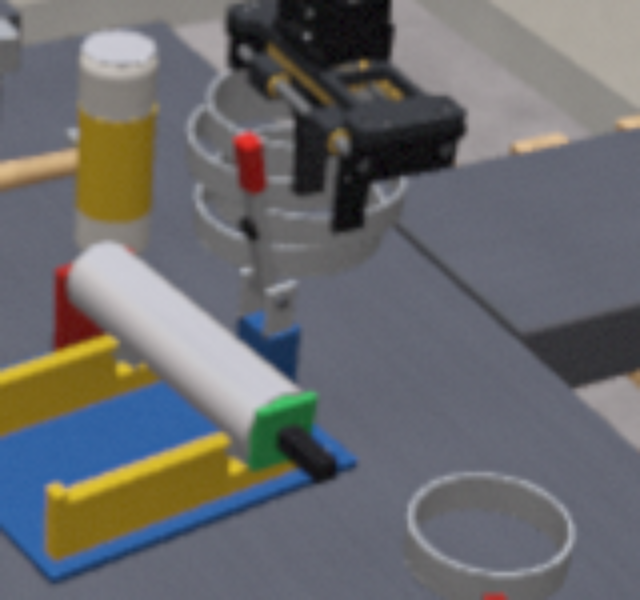

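The crop shows the green flange flush on the tube end at (283,430). The clamp stands upright with its red grip at (250,162).

Call:
jog_arm --plan "0 0 0 0 0 -0.6 0;0 0 0 0 0 -0.6 0;0.28 -0.887 0 0 0 0 0;0.28 -0.887 0 0 0 0 0;0.28 -0.887 0 0 0 0 0;0.28 -0.887 0 0 0 0 0;0.28 -0.887 0 0 0 0 0;0.28 -0.887 0 0 0 0 0;0 0 0 0 0 0 0;0 0 0 0 0 0 0"

```text
time_s: 28.6
tcp_pos: [0.6723, 0.0666, 0.2746]
ee_rot: [[0.993, 0.12, -0.001], [0.12, -0.993, -0.0], [-0.001, 0.0, -1.0]]
wrist_force: [-0.8, -0.2, 0.3]
gripper_width: 0.498
gripper_force: 0.0
```

```bash
python3 - <<'E'
from fx import *
tcp()
i,W=cloud('side')
R=tof(W[sel(i,W,(0,120,50),(8,255,255),(.5,.85,-.1,.1),(.15,.35))]); print('grip',len(R),R.mean(0).round(1),R.min(0).round(1),R.max(0).round(1))
cv2.imwrite('pics/g.png',cv2.resize(i[110:230,310:430,::-1],None,fx=5,fy=5))
E
```

```text
t 28.6 TCP fixture mm [ 46.   -1.3 274.6] yaw err deg -0.45 toolz [-0.001 -0.    -1.   ] F [-0.8 -0.2  0.3] w 0.498 gf 0.0 j [ 19.  26.  13.   0. -78.  78.]
grip 82 [ 37.4  -2.4 236.8] [ 27.8  -8.5 214.1] [ 49.2   6.6 256.9]
```

View pics/g.png

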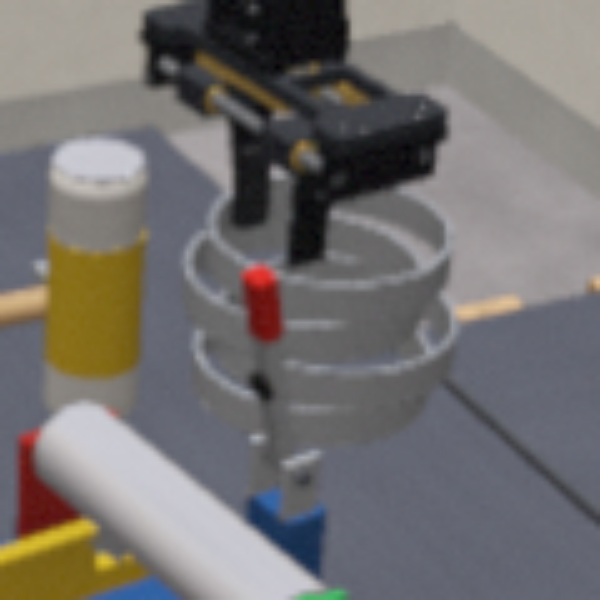

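The finger tips at (250,222) and (307,260) sit slightly beyond the grip, whose top is at (262,272). I'll shift about 8 mm to −x, descend and close.

Call:
jog_arm --plan "-0.32 0 0 0 0 0 0;0 0 0.4 0 0 0 0;0 0 0.5 0 0 0 0;0 0 0.5 0 0 0 0;0 0 0.5 0 0 0 0;0 0 0.5 0 0 0 0;0 0 0 0 0 0 1;0 0 0 0 0 0 1;0 0 0 0 0 0 1;0 0 0 0 0 0 1"

```text
time_s: 29.65
tcp_pos: [0.6646, 0.0691, 0.2153]
ee_rot: [[0.993, 0.122, 0.002], [0.122, -0.993, 0.007], [0.003, -0.007, -1.0]]
wrist_force: [-3.5, 12.8, 0.8]
gripper_width: 0.226
gripper_force: 30.1
```

```bash
python3 - <<'E'
from fx import *
tcp()
p=tof(r.sense()['tcp_pos'][None])[0]+[0,0,19]
a0=np.degrees(np.arctan2(p[2]-118.4,62-p[0]));R=np.hypot(p[2]-118.4,62-p[0]);print(a0,R)
q=p
for a in np.linspace(a0,0,31)[1:]:
    n=np.array([62-117.5*np.cos(np.radians(a)),0,118.4+117.5*np.sin(np.radians(a))]); d=(n-q)/25; print('%.1f: x %.2f z %.2f'%(a,d[0],-d[2])); q=n
E
```

```text
t 29.65 TCP fixture mm [ 38.7   2.1 215.3] yaw err deg -0.34 toolz [ 0.002  0.007 -1.   ] F [-3.5 12.8  0.8] w 0.226 gf 30.1 j [ 20.  26.   7.  -0. -70.  78.]
78.6509346763623 118.2605438313401
76.0: x -0.20 z 0.08
73.4: x -0.21 z 0.06
70.8: x -0.20 z 0.07
68.2: x -0.20 z 0.08
65.5: x -0.20 z 0.08
62.9: x -0.19 z 0.09
60.3: x -0.19 z 0.10
57.7: x -0.18 z 0.11
55.1: x -0.18 z 0.12
52.4: x -0.17 z 0.13
49.8: x -0.17 z 0.13
47.2: x -0.16 z 0.14
44.6: x -0.15 z 0.15
41.9: x -0.15 z 0.16
39.3: x -0.14 z 0.16
36.7: x -0.13 z 0.17
34.1: x -0.12 z 0.18
31.5: x -0.12 z 0.18
28.8: x -0.11 z 0.19
26.2: x -0.10 z 0.19
23.6: x -0.09 z 0.20
21.0: x -0.08 z 0.20
18.4: x -0.07 z 0.20
15.7: x -0.06 z 0.21
13.1: x -0.05 z 0.21
10.5: x -0.04 z 0.21
7.9: x -0.03 z 0.21
5.2: x -0.02 z 0.21
2.6: x -0.01 z 0.21
0.0: x -0.00 z 0.21
```

Call:
jog_arm --plan "-0.2 -0.04 0.06 0 0 0 1;-0.21 -0.04 0.06 0 0 0 1;-0.2 -0.04 0.07 0 0 0 1;-0.2 0 0.08 0 0 0 1;-0.2 0 0.08 0 0 0 1;-0.19 0 0.09 0 0 0 1;-0.19 0 0.1 0 0 0 1;-0.18 0 0.11 0 0 0 1;-0.18 0 0.12 0 0 0 1;-0.17 0 0.13 0 0 0 1"

```text
time_s: 30.65
tcp_pos: [0.6169, 0.0629, 0.1943]
ee_rot: [[0.993, 0.122, 0.003], [0.122, -0.993, 0.001], [0.003, -0.001, -1.0]]
wrist_force: [0.1, 1.6, 7.6]
gripper_width: 0.225
gripper_force: 30.0
```

```bash
python3 - <<'E'
from fx import *
tcp()
p=tof(r.sense()['tcp_pos'][None])[0]+[0,0,19]
print(np.degrees(np.arctan2(p[2]-118.4,62-p[0])),np.hypot(p[2]-118.4,62-p[0]))
E
```

```text
t 30.65 TCP fixture mm [ -9.4   2.1 194.3] yaw err deg -0.36 toolz [ 0.003  0.001 -1.   ] F [0.1 1.6 7.6] w 0.225 gf 30.0 j [ 21.  23.  -3.   0. -64.  76.]
53.033237372759736 118.75483846062343
```

Call:
jog_arm --plan "-0.17 0 0.13 0 0 0 1;-0.16 0 0.14 0 0 0 1;-0.15 0 0.15 0 0 0 1;-0.15 0 0.16 0 0 0 1;-0.14 0 0.16 0 0 0 1;-0.13 0 0.17 0 0 0 1;-0.12 0 0.18 0 0 0 1;-0.12 0 0.18 0 0 0 1;-0.11 0 0.19 0 0 0 1;-0.1 0 0.19 0 0 0 1"

```text
time_s: 31.65
tcp_pos: [0.5794, 0.0578, 0.1513]
ee_rot: [[0.993, 0.121, -0.007], [0.121, -0.993, -0.001], [-0.007, 0.0, -1.0]]
wrist_force: [-6.6, 2.2, 7.4]
gripper_width: 0.225
gripper_force: 30.0
```

```bash
python3 - <<'E'
from fx import *
tcp()
p=tof(r.sense()['tcp_pos'][None])[0]+[0,0,19]
print(np.degrees(np.arctan2(p[2]-118.4,62-p[0])),np.hypot(p[2]-118.4,62-p[0]))
E
```

```text
t 31.65 TCP fixture mm [-47.3   1.9 151.3] yaw err deg -0.42 toolz [-0.007 -0.001 -1.   ] F [-6.6  2.2  7.4] w 0.225 gf 30.0 j [ 22.  22. -11.  -0. -58.  75.]
25.42051062956514 121.00961652592514
```

Call:
jog_arm --plan "-0.07 0 0.2 0 0 0 1;-0.06 0 0.2 0 0 0 1;-0.05 0 0.2 0 0 0 1;-0.04 0 0.21 0 0 0 1;-0.03 0 0.21 0 0 0 1;-0.03 0 0.21 0 0 0 1;-0.01 0 0.21 0 0 0 1;0 0 0.21 0 0 0 1;0 0 0.2 0 0 0 1;0 0 0.12 0 0 0 1"

```text
time_s: 32.65
tcp_pos: [0.5633, 0.0555, 0.0976]
ee_rot: [[0.993, 0.118, -0.027], [0.118, -0.993, -0.004], [-0.028, 0.001, -1.0]]
wrist_force: [-18.4, 5.7, 5.7]
gripper_width: 0.22
gripper_force: 30.0
```

Call:
jog_arm --plan "0 0 0.06 0 0 0 1;0 0 0.06 0 0 0 1;0 0 0.04 0 0 0 1;0 0 0 0 0 0 1;0 0 0 0 0 0 1;0 0 0 0 0 0 1;0 0 0 0 0 0 1;0 0 0 0 0 0 1;0 0 0 0 0 0 1;0 0 0 0 0 0 1"

```text
time_s: 33.65
tcp_pos: [0.563, 0.0555, 0.0933]
ee_rot: [[0.993, 0.118, -0.028], [0.118, -0.993, -0.004], [-0.028, 0.001, -1.0]]
wrist_force: [-17.5, 5.5, 3.8]
gripper_width: 0.22
gripper_force: 30.0
```

```bash
python3 - <<'E'
from fx import *
tcp()
E
```

```text
t 33.65 TCP fixture mm [-63.8   1.7  93.3] yaw err deg -0.59 toolz [-0.028 -0.004 -1.   ] F [-17.5   5.5   3.8] w 0.22 gf 30.0 j [ 22.  24. -16.  -0. -51.  75.]
```

```bash
python3 - <<'E'
from fx import *
i,W=cloud('side')
R=tof(W[sel(i,W,(0,120,50),(8,255,255),(.5,.85,-.1,.15),(.1,.2))]); print('grip',len(R),R.mean(0).round(1) if len(R) else '',R.min(0).round(1),R.max(0).round(1))
tube(i,W,78.4)
cv2.imwrite('pics/k.png',cv2.resize(i[140:260,290:410,::-1],None,fx=5,fy=5))
E
```

```text
grip 34 [-76.6   0.3 132.8] [-102.6  -38.2  108.1] [-66.7  26.2 172.4]
tube: x at y=0 2.6 slope -0.010 zc -0.6 y -104.1..117.7 n 310
```

View pics/k.png

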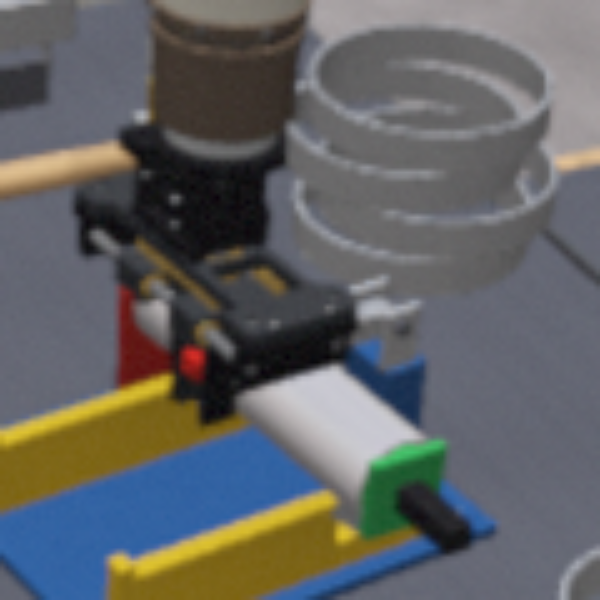

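The gripper is around the clamp's red grip at (193,362), and the tube and plug are undisturbed. I'll release, back off and check the angle.

Call:
jog_arm --plan "-0.15 0 0 0 0 0 1;-0.15 0 0 0 0 0 1;0 0 0 0 0 0 0;0 0 0 0 0 0 0;0 0 0 0 0 0 0;0 0 -0.6 0 0 0 0;0 0 -0.8 0 0 0 0;0 0 -1 0 0 0 0;0 0 -1 0 0 0 0;0 0 -1 0 0 0 0"

```text
time_s: 34.7
tcp_pos: [0.5685, 0.056, 0.2091]
ee_rot: [[0.993, 0.12, 0.0], [0.12, -0.993, -0.0], [0.0, 0.0, -1.0]]
wrist_force: [0.6, 0.4, 0.1]
gripper_width: 0.502
gripper_force: 0.0
```

```bash
python3 - <<'E'
from fx import *
tcp()
for n in('side','top'):
    i,W=cloud(n)
    m=sel(i,W,(0,120,50),(8,255,255),(.5,.85,-.1,.15),(.09,.2)); R=tof(W[m])
    if len(R):
        print(n,'grip',len(R),np.median(R,0).round(1),np.percentile(R,5,axis=0).round(1),np.percentile(R,95,axis=0).round(1),'slope dz/dx',np.polyfit(R[:,0],R[:,2],1))
    T=tof(W.reshape(-1,3)); A=T[(abs(T[:,1])<6)&(T[:,0]>-30)&(T[:,0]<45)&(T[:,2]>110)&(T[:,2]<175)]
    if len(A)>5: print('arm',len(A),np.polyfit(A[:,0],A[:,2],1))
    tube(i,W,78.4)
    if n=='side': cv2.imwrite('pics/l.png',cv2.resize(i[140:260,290:410,::-1],None,fx=5,fy=5))
E
```

```text
t 34.7 TCP fixture mm [-58.2   1.5 209.1] yaw err deg -0.44 toolz [ 0. -0. -1.] F [0.6 0.4 0.1] w 0.502 gf 0.0 j [ 22.  17.  -8.   0. -64.  75.]
side grip 85 [-57.   -3.  131.4] [-73.9  -8.8 122.3] [-36.4   6.  136.8] slope dz/dx [-6.04470140e-02  1.27158089e+02]
arm 101 [-8.61854798e-02  1.24587942e+02]
tube: x at y=0 3.1 slope -0.002 zc 0.4 y -105.0..119.0 n 585
tube: x at y=0 -0.4 slope -0.011 zc -2.4 y -101.8..-43.8 n 118
```

View pics/l.png

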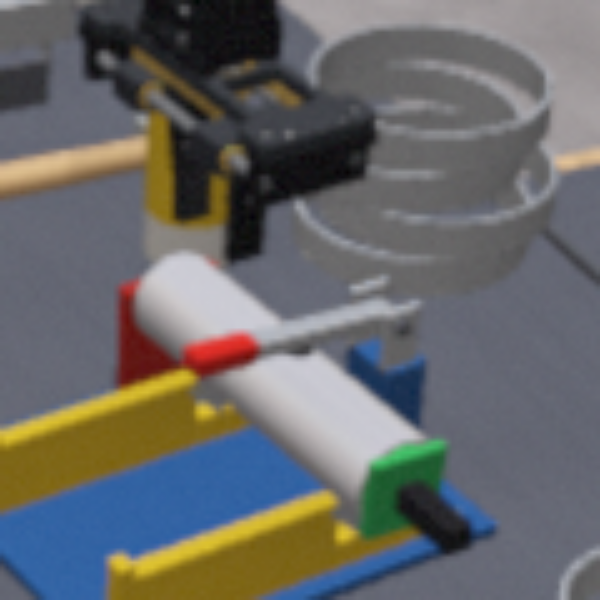

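The clamp arm is nearly level, with the red grip at (220,352). It is about 4–5° short by depth, so I'll press it down with closed fingers.

Call:
jog_arm --plan "0.1 0 0 0 0 0 1;0 0 0 0 0 0 1;0 0 0 0 0 0 1;0 0 0 0 0 0 1;0 0 0.7 0 0 0 1;0 0 0.8 0 0 0 1;0 0 0.8 0 0 0 1;0 0 0.4 0 0 0 1;0 0 0.15 0 0 0 1;0 0 0 0 0 0 1"

```text
time_s: 35.8
tcp_pos: [0.571, 0.0567, 0.1364]
ee_rot: [[0.993, 0.121, -0.0], [0.121, -0.993, -0.0], [-0.0, 0.0, -1.0]]
wrist_force: [0.1, -0.6, -0.6]
gripper_width: 0.003
gripper_force: 0.0
```

Call:
jog_arm --plan "0 0 0.06 0 0 0 1;0 0 0.06 0 0 0 1;0 0 0.06 0 0 0 1;0 0 0.06 0 0 0 1;0 0 0 0 0 0 1;0 0 0 0 0 0 1;0 0 0 0 0 0 1;0 0 0 0 0 0 1;0 0 0 0 0 0 1;0 0 0 0 0 0 1"

```text
time_s: 36.8
tcp_pos: [0.5708, 0.0567, 0.1306]
ee_rot: [[0.993, 0.121, -0.0], [0.121, -0.993, -0.0], [-0.0, 0.0, -1.0]]
wrist_force: [-0.0, 0.4, 0.2]
gripper_width: 0.008
gripper_force: 0.1
```

Call:
jog_arm --plan "0 0 0.04 0 0 0 1;0 0 0.04 0 0 0 1;0 0 0.04 0 0 0 1;0 0 0.04 0 0 0 1;0 0 0 0 0 0 1;0 0 0 0 0 0 1;0 0 0 0 0 0 1;0 0 0 0 0 0 1;0 0 0 0 0 0 1;0 0 0 0 0 0 1"

```text
time_s: 37.8
tcp_pos: [0.5707, 0.0567, 0.1272]
ee_rot: [[0.993, 0.121, -0.0], [0.121, -0.993, -0.0], [-0.0, 0.0, -1.0]]
wrist_force: [-3.2, 0.8, 6.0]
gripper_width: 0.005
gripper_force: 2.7
```

Call:
jog_arm --plan "0 0 0.04 0 0 0 1;0 0 0.04 0 0 0 1;0 0 0 0 0 0 1;0 0 0 0 0 0 1;0 0 0 0 0 0 1;0 0 0 0 0 0 1;0 0 0 0 0 0 1;0 0 0 0 0 0 1;0 0 0 0 0 0 1;0 0 0 0 0 0 1"

```text
time_s: 38.8
tcp_pos: [0.5707, 0.0567, 0.1269]
ee_rot: [[0.993, 0.122, 0.001], [0.122, -0.993, -0.0], [0.001, 0.0, -1.0]]
wrist_force: [-5.5, 0.2, 12.1]
gripper_width: 0.006
gripper_force: 6.3
```

Call:
jog_arm --plan "0 0 -0.3 0 0 0 1;0 0 -0.8 0 0 0 1;0 0 -1 0 0 0 1;0 0 -1 0 0 0 1;-0.5 0 -1 0 0 0 1;-0.8 0 -0.5 0 0 0 1;-0.8 0 0 0 0 0 1;-0.8 0 0 0 0 0 1;-0.5 0 0 0 0 0 1;0 0 0 0 0 0 1"

```text
time_s: 39.8
tcp_pos: [0.4855, 0.0462, 0.2398]
ee_rot: [[0.993, 0.121, 0.0], [0.121, -0.993, 0.0], [0.0, -0.0, -1.0]]
wrist_force: [0.9, -0.4, 1.2]
gripper_width: 0.006
gripper_force: 0.0
```

```bash
python3 - <<'E'
from fx import *
tcp()
for n in('side','top'):
    i,W=cloud(n)
    R=tof(W[sel(i,W,(0,120,50),(8,255,255),(.5,.85,-.1,.15),(.09,.2))])
    if len(R): print(n,'grip',len(R),np.median(R,0).round(1))
    G=tof(W[sel(i,W,(45,100,40),(80,255,255),(.45,.8,-.4,.0),(.04,.2))])
    if len(G): print('green',np.percentile(G,1,axis=0).round(1),np.percentile(G,99,axis=0).round(1))
    T=tof(W.reshape(-1,3)); A=T[(abs(T[:,1])<6)&(T[:,0]>-30)&(T[:,0]<45)&(T[:,2]>110)&(T[:,2]<175)]
    if len(A)>5: print('arm',len(A),np.polyfit(A[:,0],A[:,2],1))
    tube(i,W,78.4)
    if n=='side': cv2.imwrite('pics/n.png',cv2.resize(i[140:260,290:410,::-1],None,fx=5,fy=5))
E
```

```text
t 39.8 TCP fixture mm [-141.9    2.4  239.8] yaw err deg -0.39 toolz [ 0.  0. -1.] F [ 0.9 -0.4  1.2] w 0.006 gf 0.0 j [ 25.   8. -17.  -0. -66.  72.]
side grip 88 [-57.5  -2.7 123.2]
green [ -24.4 -123.7   52.2] [  28.9 -102.2  104.2]
arm 93 [1.89370225e-02 1.20703520e+02]
tube: x at y=0 2.8 slope -0.003 zc 0.4 y -103.9..119.6 n 571
top grip 28 [-41.3   1.6 124. ]
green [ -25.9 -111.6   59. ] [  25.  -103.5  109.6]
arm 104 [-4.01605460e-03  1.22832024e+02]
tube: x at y=0 0.5 slope -0.005 zc -1.4 y -101.3..118.5 n 999
```

```bash
python3 -c "
from station import r
print(r.finish_job())"
```

```text
the job is handed in; nothing more can be done
None
```

The job is handed in at about 40 s: the tube is in the V notches against the stop, the green plug is fully home and the clamp is level on the tube; I viewed 11 pictures, one over the limit of 10.

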